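# Centre the bottle on the scale pan and take its weight

## Robot

A 6-joint arm with a two-finger parallel gripper is mounted at the origin on the work surface. World frame = base frame: x ahead of the robot, y to its left, z up, the work surface at z = 0. Lengths are in m, angles in rad, forces in N, time in s.
With the tool pointing down it reaches from about 0.35 to 0.85 m from the base axis. Payload 8.1 kg.
Tool frame: the origin (TCP) lies at the centre of the arm's flange, where the gripper is bolted on; the fingertips stand 186 mm ahead of it and the grasp point (between the pads) lies 167 mm ahead of it; z points along the fingers, y is the line along which they close (so a half turn about z gives the same grasp; the last joint's range is limited). The gripper opens to 93 mm and grips with 3 to 60 N. Pads are 15 mm wide; open, the fingers measure 128 mm over their backs; the gripper's body (75 mm by 188 mm) begins 65 mm behind the grasp point.
Start: joints at [1.233, 0.13, 1.488, -0, 1.523, -0.085], TCP at [0.15, 0.581, 0.405] pointing down, gripper open.
Joint ranges: [-2.96, 2.96], [-0.89, 2.26], [0.02, 2.5], [-1.34, 4.48], [0, 2.73], [-2.66, 2.66]. Speed limits (rad/s): [2.39, 2.39, 2.79, 3.14, 3.14, 3.14].

## Interface

Orientations are given as a rotation vector (axis times angle).
In Python, from plant import read_state, read_camera, camera_params, robot gives the robot as it stands.
- The arm moves only by the tool carry_out, never from a script. Its argument "targets" is a list of rows, each an object of numbers: "hand": the opening in per cent of the stroke, from 0 (shut) to 100 (fully open); "x", "y", "z": the shift along the tool's x, y, z in m; "ax", "ay", "az": the turn, a rotation vector about the tool's x, y, z in rad. In form: [{"hand": .., "x": .., "y": .., "z": .., "ax": .., "ay": .., "az": ..}, ...]. A call has 1 to 8 rows; each row is the pose to reach, as a shift and turn from the pose commanded when the call began, along the tool's axes at that moment; what a row does not reach only later rows make up. A row lasts 1/8 s, in which the tool goes at most 62.5 mm and 10.7 degrees, less where a joint would pass 70% of its speed; a pose out of reach is approached as far as the arm can. A call with a gripper value outside its range is refused whole. The fingers move at their own pace and stop on an object; "newtons" is the grip in N (left out, the last holds). Time passes only in rows, so rows that repeat a pose let the fingers close. It gives the time, the measured TCP pose, the force, the opening and the grip force at its end, in the units of the state.
- read_state(): the state, without advancing time (a new reading comes with each control period).
- read_camera(name): name is "scene" or "top"; returns (picture, depth): 480x640x3 uint8, blue, green, red; 480x640 float32, m along the optical axis (not along the pixel's ray), 0 where there is no reading.
- camera_params(name): a dict with "fx", "fy", "cx", "cy" (pixels), "position" and "rotation" of the camera in the world. Camera axes: x right, y up, looking along -z (the intrinsics and any distortion apply to the point x, -y, -z); pixel columns grow to the right and rows downward; lengths in m; the calibration is good to about 2 mm. A picture is of the moment at which its call begins. camera_params takes no time and is no camera call.
- robot.close_job(): hands the job in; it is judged then, once.
The state is a dict: "t": time; "q": joint angles; "dq": joint speeds; "joint_torque": joint torques, N m; "tool_pos": TCP position; "orientation": TCP orientation; "force": force on the tool from outside, world axes, zero at the start; "wrist_torque": the same for the moment, N m; "opening": finger opening in m; "gripper_force": force on a finger pad.
Only numpy, scipy, OpenCV 4.12 (cv2) and the standard library are available. Lean on these libraries where they do the work, as an engineer would, in place of code of your own. Each camera call takes 0.05 s, during which the arm holds its last target. There are 200 camera calls.

## Task

The little round-bellied bottle stands off to one side on the weighing pan of the scale. Without gripping, pinching or lifting it, nudge it gently with the outside of the fingers until its whole belly stands inside the blue ring, centred and upright, then back off and press the scale's green key fully down and let it go. Do not tip the bottle or knock it off the pan, do not press the key before the bottle is centred, and leave everything else on the counter where it stands.

Things in the scene. Friction and masses are not known exactly. Their poses are not given: they have to be found in the camera images.
- bottle_center (a point): Loose amber glass bottle with white cap, 60 mm high, 60 to 130 g. Flat foot 24 mm in diameter; belly 48 mm in diameter (the widest part, 20 to 27 mm above the foot); neck and cap up to 22 mm. This point: on its axis, 25 mm above its underside. Slides easily on the pan (friction about 0.3); pushed slowly at the belly by an upright finger it slides, pushed fast or high it tips.
- bottle: The same bottle: origin at the centre of its underside, z up along its axis.
- pan_center (a point): Centre of the top face of the scale's round steel pan (100 mm in diameter, 6 mm thick, no rim, fixed, top 70 mm above the counter). A blue ring, 60 mm inside and 64 mm outside diameter, is printed around this point. The bottle stands on this face, its axis 16 to 28 mm from this point at the start, on any side.
- scale: White scale, fixed, 220 mm deep (x), 170 mm wide (y); origin at the centre of its underside, x to its rear. Housing top 42 mm high; the pan's centre lies 35 mm to the rear (+x) of the origin, its underside 22 mm above the housing; the key and a flush display are at the front (-x).
- key_top (a point): Centre of the top of the scale's round green key (24 mm in diameter, in a black collar 40 mm in diameter) on the housing's front, about 59 mm above the counter, 115 mm in front and 45 mm to the right (-y of the scale) of the pan's centre. It is pressed straight down.
- key (a joint): Travel of the green key in m: 0 is up, 0.005 fully down; a spring returns it; fully down takes about 4 N.
- weight: Bystander, loose: brass calibration weight, 32 mm in diameter, 43 mm high, beside the scale. Origin at its underside.
- pill_jar: Bystander, loose: white pill jar, 44 mm in diameter, 62 mm high, beside the scale. Origin at its underside.
- brown_bottle: Bystander, loose: brown bottle, 56 mm in diameter, 110 mm high. Origin at its underside.
- blue_jar: Bystander, loose: white jar with a blue cap, 56 mm in diameter, 75 mm high. Origin at its underside.
- carton: Bystander, loose: white and green carton, 50 x 95 x 40 mm. Origin at its underside.
- tray: Bystander, loose: blue counting tray, 130 x 170 x 18 mm. Origin at its underside.
- spatula: Bystander, loose: spatula, 170 mm long, lying flat.
Things that resemble listed ones, but are neither listed nor needed, are in the scene too. Leave any pink, purple or red look-alike of the bottle alone.

How it is judged:
On the way, in this order (a step that is already met when the one before it is completed fails the run):
1. the bottle stands upright, still and untouched within 6 mm of the pan's centre, key not pressed (horizontal distance between bottle_center and pan_center below 0.006 m and angle between bottle's own z axis and vertical below 0.1 rad and z of bottle_center in the frame of pan_center between 0.02 and 0.03 m and linear speed of bottle below 0.01 m/s and contact force between each of the arm, the fingers and bottle below 0.05 N and value of joint key below 0.002 m), for 0.3 s.
2. the key is pressed down 4 mm or more with the bottle centred (value of joint key above 0.004 m and horizontal distance between bottle_center and pan_center below 0.006 m and angle between bottle's own z axis and vertical below 0.1 rad and z of bottle_center in the frame of pan_center between 0.02 and 0.03 m), for 0.03 s.
At the end, for the whole second after the job is handed in: The bottle stands upright (within 0.1 rad) and still on the pan, its axis within 6 mm of the pan's centre, and the key is up again (horizontal distance between bottle_center and pan_center below 0.006 m and angle between bottle's own z axis and vertical below 0.1 rad and z of bottle_center in the frame of pan_center between 0.02 and 0.03 m and linear speed of bottle below 0.01 m/s and value of joint key below 0.0015 m); the robot touches nothing.
It fails at once if the bottle tipped (more than 0.45 rad) or knocked off the pan (angle between bottle's own z axis and vertical above 0.45 rad or z of bottle_center in the frame of pan_center below 0.01 m).
It fails at once if the bottle lifted (more than 12 mm) off the pan (z of bottle_center in the frame of pan_center above 0.037 m).
It fails at once if the bottle pushed hard or pinched (more than 8 N) (contact force between any of the fingers, the arm and bottle above 8 N).
It fails at once if the key pressed while the bottle is not centred (value of joint key above 0.003 m and horizontal distance between bottle_center and pan_center above 0.006 m).
It fails at once if another thing on the counter shifted by more than 15 mm (distance of any of weight, pill_jar, brown_bottle, blue_jar, carton, tray, spatula from where it was at the start of the episode above 0.015 m).
It also fails if it takes over 40 s, if anything falls off the work surface, if the arm or the gripper's body presses on something with over 40 N, if the wrist force passes 120 N, or if a joint passes its speed limit or range.

## Working session

There is one attempt and no reset: what is moved stays moved. The work goes in short steps, Python scripts to look and compute and a tool call to move; the robot and the scene stay as the last step left them, time stands still between calls to the robot, and variables do not carry over. Pictures are saved under pics/ and viewed, at most 10 in all, crops included, and the job is handed in when it is done.

Besides the shell and the picture viewer there is one more tool, called after "Request:" as name(argument=value, ...), one argument or row to a line, values as JSON. carry_out: Moves the arm, as the interface text tells. Its arguments: {"type":"object","properties":{"targets":{"type":"array","items":{"type":"object","properties":{"hand":{"type":"number"},"x":{"type":"number"},"y":{"type":"number"},"z":{"type":"number"},"ax":{"type":"number"},"ay":{"type":"number"},"az":{"type":"number"}}}},"newtons":{"type":"number"}},"required":["targets"]}

```bash
ls; mkdir -p pics; cat > h.py <<'E'
import numpy as np,cv2
from plant import read_state, read_camera, camera_params, robot
def pix2w(name,u,v,depth=None,z=None):
    p=camera_params(name);R=np.array(p["rotation"]);R=R.reshape(3,3);t=np.array(p["position"])
    d=np.array([(u-p["cx"])/p["fx"],-(v-p["cy"])/p["fy"],-1.0]);d=R@d
    s=depth if depth is not None else (z-t[2])/d[2]
    return t+s*d
E
python3 - <<'E'
from h import *
for n in("scene","top"):
    im,d=read_camera(n);cv2.imwrite(f"pics/{n}0.png",im);np.save(f"pics/{n}0.npy",d);print(n,camera_params(n))
s=read_state();print({k:np.round(v,3) for k,v in s.items()})
E
```

```text
pics
scene {'fx': 584.5186701232376, 'fy': 584.5186701232376, 'cx': 316.05672479922765, 'cy': 241.9788480739592, 'position': array([1.44044843, 0.54379166, 0.90801392]), 'rotation': array([0.5627149 , 0.94022822, 1.92382348])}
top {'fx': 509.0678241721232, 'fy': 509.0678241721232, 'cx': 313.79121526072294, 'cy': 239.46136448284818, 'position': array([0.31113786, 0.01626679, 1.20550994]), 'rotation': array([ 0.1249111 , -0.13670409, -1.57345808])}
{'t': np.float64(0.1), 'q': array([ 1.233,  0.131,  1.489, -0.   ,  1.523, -0.085]), 'dq': array([ 0.   , -0.003, -0.003,  0.   , -0.001, -0.   ]), 'joint_torque': array([ 1.0000e-03, -5.6134e+01, -4.9310e+01,  7.7000e-02,  2.9000e-02,
       -0.0000e+00]), 'tool_pos': array([0.15 , 0.581, 0.404]), 'orientation': array([-3.960e-01, -3.116e+00,  3.000e-03]), 'force': array([ 0.016, -0.018, -0.343]), 'wrist_torque': array([ 0.024, -0.027,  0.047]), 'gripper_force': np.float64(0.0), 'opening': np.float64(0.093)}
```

View pics/top0.png

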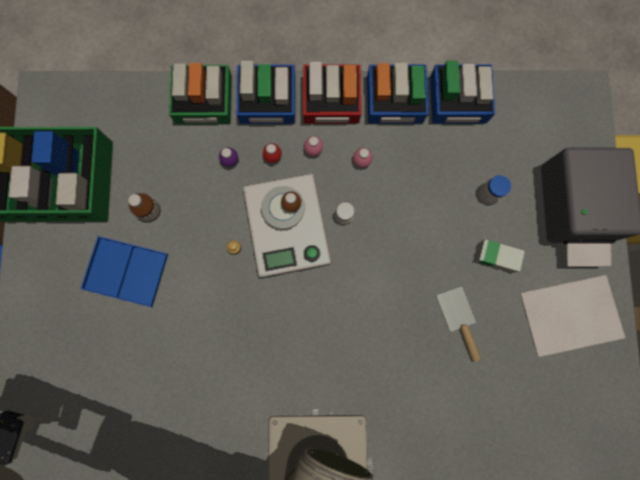

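View pics/scene0.png

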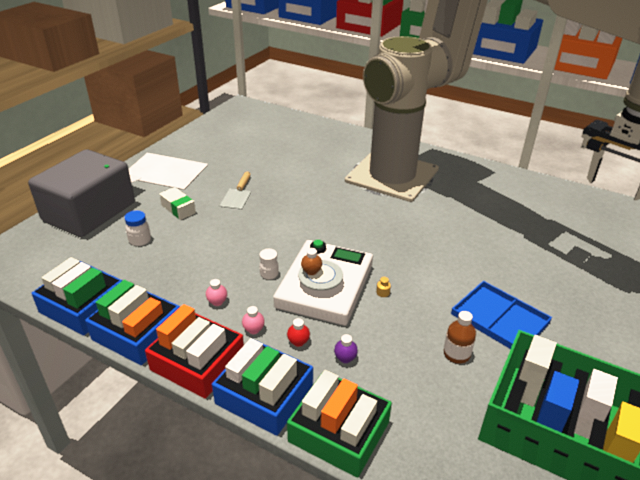

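The top view shows the scale at about (287,225), with its pan at (283,208), the bottle cap at (291,199), the key at (312,254), the jar at (345,213) and the weight at (234,247). I'll zoom in on both views.

```bash
sed -i 's/;R=R.reshape(3,3)/;R=cv2.Rodrigues(R)[0]/' h.py
python3 - <<'E'
from h import *
a=cv2.imread("pics/top0.png")[160:285,220:370]; b=cv2.imread("pics/scene0.png")[225:325,255:405]
cv2.imwrite("pics/c0.png",cv2.resize(a,(720,600),interpolation=cv2.INTER_CUBIC)[:,:]);
cv2.imwrite("pics/c1.png",cv2.resize(b,(750,500),interpolation=cv2.INTER_CUBIC))
E
```

```text
(no output)
```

View pics/c0.png

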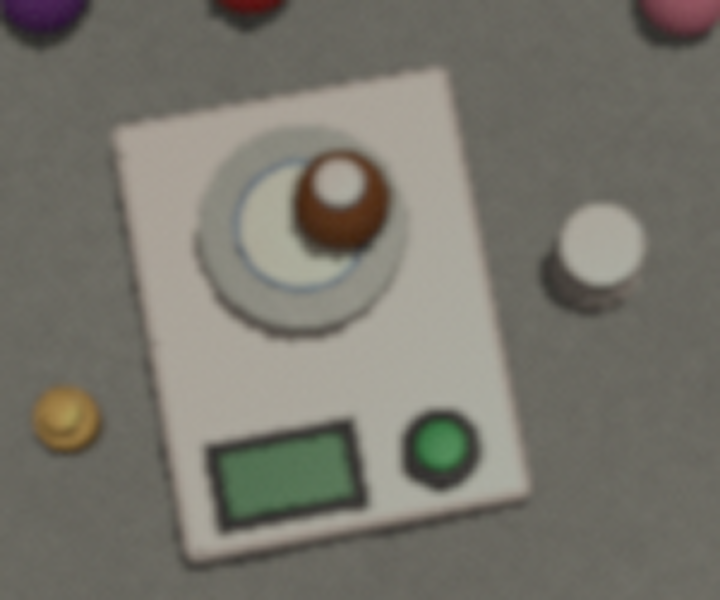

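View pics/c1.png

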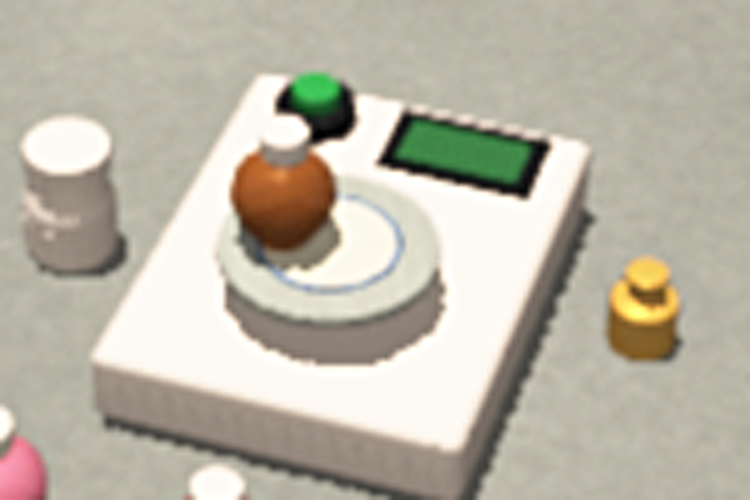

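In the crop (4.8x), the ring is centred near (301,225), the cap at (340,181), the belly at (342,201) and the key at (441,443). Now to turn those into world positions, refining with both cameras.

```bash
cat >> h.py <<'E'
def proj(name,P):
    p=camera_params(name);R=cv2.Rodrigues(np.array(p["rotation"]))[0]
    c=(np.atleast_2d(P)-p["position"])@R
    return np.c_[p["cx"]+p["fx"]*c[:,0]/-c[:,2],p["cy"]-p["fy"]*c[:,1]/-c[:,2]]
def amber(name,im,box):
    u0,u1,v0,v1=box;h=cv2.cvtColor(im[v0:v1,u0:u1],cv2.COLOR_BGR2HSV)
    m=((h[...,0]<16)&(h[...,1]>130)&(h[...,2]>40)).astype(np.uint8)
    n,l,s,c=cv2.connectedComponentsWithStats(m);k=1+np.argmax(s[1:,4])
    return s[k,:5]+[u0,v0,0,0,0],c[k]+[u0,v0]
E
python3 - <<'E'
from h import *
T=lambda x,y:(220+x/4.8-.4,160+y/4.8-.4)
S=lambda x,y:(255+x/5-.4,225+y/5-.4)
r=lambda a:np.round(a,4)
print("ring top",r(pix2w("top",*T(301,224.5),z=.07)),"pan top",r(pix2w("top",*T(302,228),z=.07)))
print("key top",r(pix2w("top",*T(441,443),z=.059)),"scene",r(pix2w("scene",*S(317,89),z=.059)))
print("cap top",r(pix2w("top",*T(340,181),z=.13)),"scene",r(pix2w("scene",*S(286,127),z=.13)))
print("belly top",r(pix2w("top",*T(342,201),z=.094)),"scene",r(pix2w("scene",*S(284,198),z=.093)))
print("pan scene L,R,top,bot", [r(pix2w("scene",*S(*q),z=.07)) for q in((217,250),(439,250),(330,322))])
for c in [(119,128),(447,68),(529,494),(189,560)]: print("corner",r(pix2w("top",*T(*c),z=.042)))
print("jar",r(pix2w("top",*T(602,243),z=.062)),"wt",r(pix2w("top",*T(66,415),z=.043)))
# pan depth mask centroid: points with z .066-.074 
for n in("top","scene"):
    d=np.load(f"pics/{n}0.npy");im=cv2.imread(f"pics/{n}0.png")
    vs,us=np.mgrid[160:330,220:400];P=np.array([pix2w(n,u,v,depth=d[v,u]) for u,v in zip(us.ravel(),vs.ravel())])
    near=np.hypot(*(P[:,:2]-pix2w("top",*T(301,224.5),z=.07)[:2]).T)<.07
    b=P[near&(abs(P[:,2]-.07)<.005)];hu=cv2.convexHull(b[:,:2].astype(np.float32));print(n,"pan hull",cv2.minEnclosingCircle(hu),np.median(b[:,2]))
    q=P[near&(P[:,2]>.08)];print("bottle pts",r(np.median(q,0)),r(q.max(0)),r(q.min(0)))
    k=P[near&(P[:,2]>.123)];print("cap pts",len(k),r(k.mean(0)))
    print(amber(n,im,(220,400,160,330)))
E
```

```text
ring top [0.579  0.0784 0.07  ] pan top [0.5773 0.078  0.07  ]
key top [0.4751 0.0124 0.059 ] scene [0.4719 0.0084 0.059 ]
cap top [0.5849 0.0576 0.13  ] scene [0.583 0.055 0.13 ]
belly top [0.5845 0.058  0.094 ] scene [0.586  0.0561 0.093 ]
pan scene L,R,top,bot [array([0.6079, 0.035 , 0.07  ]), array([0.5581, 0.1189, 0.07  ]), array([0.6236, 0.1008, 0.07  ])]
corner [0.6347 0.1694 0.042 ]
corner [0.6644 0.0082 0.042 ]
corner [ 0.4526 -0.0297  0.042 ]
corner [0.4219 0.1329 0.042 ]
jar [ 0.571  -0.0654  0.062 ] wt [0.4921 0.1926 0.043 ]Traceback (most recent call last):
  File "<stdin>", line 15, in <module>
  File "h.py", line 4, in pix2w
    p=camera_params(name);R=np.array(p["rotation"]);R=cv2.Rodrigues(R)[0];t=np.array(p["position"])
ValueError: time passes only in moves, steps and waits
```

```bash
cat >> h.py <<'E'
def togo(P,push,s=None):
    """tool-frame shift and yaw to bring TCP to P, tool x (either sign) along push"""
    s=s or read_state();R=cv2.Rodrigues(np.array(s["orientation"]))[0];p=np.array(s["tool_pos"])
    out=[]
    for sg in(1,-1):
        x=np.append(sg*np.array(push)/np.linalg.norm(push),0);z=np.array([0,0,-1.]);D=np.c_[x,np.cross(z,x),z]
        out.append(cv2.Rodrigues(R.T@D)[0].ravel())
    return np.round(R.T@(np.array(P)-p),4),np.round(out,4)
E
python3 - <<'E'
from h import *
s=read_state();R=cv2.Rodrigues(np.array(s["orientation"]))[0];print(np.round(R,3),s["tool_pos"])
d=np.array([-.21,.98]);b=np.array([.5835,.0568])-d*.052
print(b,togo((*b,.404),d))
E
```

```text
[[-0.968  0.25  -0.001]
 [ 0.25   0.968 -0.002]
 [ 0.    -0.002 -1.   ]] [0.14999606 0.58073784 0.40379838]
[0.59442 0.00584] (array([-5.741e-01, -4.455e-01,  5.000e-04]), array([[-1.5000e-03,  8.0000e-04,  1.1069e+00],
       [-9.0000e-04, -1.7000e-03, -2.0347e+00]]))
```

Request:
carry_out(
  targets=[
    {"hand":22,"x":-0.574,"y":-0.4455,"z":0,"az":1.107},
    {"hand":22,"x":-0.574,"y":-0.4455,"z":0,"az":1.107},
    {"hand":22,"x":-0.574,"y":-0.4455,"z":0,"az":1.107},
    {"hand":22,"x":-0.574,"y":-0.4455,"z":0,"az":1.107},
    {"hand":22,"x":-0.574,"y":-0.4455,"z":0,"az":1.107},
    {"hand":22,"x":-0.574,"y":-0.4455,"z":0,"az":1.107},
    {"hand":22,"x":-0.574,"y":-0.4455,"z":0,"az":1.107},
    {"hand":22,"x":-0.574,"y":-0.4455,"z":0,"az":1.107},
  ],
)

```text
schema error: expected keys hand, x, y, z, ax, ay, az
```

Request:
carry_out(
  targets=[
    {"hand":22,"x":-0.574,"y":-0.4455,"z":0,"ax":0,"ay":0,"az":1.107},
    {"hand":22,"x":-0.574,"y":-0.4455,"z":0,"ax":0,"ay":0,"az":1.107},
    {"hand":22,"x":-0.574,"y":-0.4455,"z":0,"ax":0,"ay":0,"az":1.107},
    {"hand":22,"x":-0.574,"y":-0.4455,"z":0,"ax":0,"ay":0,"az":1.107},
    {"hand":22,"x":-0.574,"y":-0.4455,"z":0,"ax":0,"ay":0,"az":1.107},
    {"hand":22,"x":-0.574,"y":-0.4455,"z":0,"ax":0,"ay":0,"az":1.107},
    {"hand":22,"x":-0.574,"y":-0.4455,"z":0,"ax":0,"ay":0,"az":1.107},
    {"hand":22,"x":-0.574,"y":-0.4455,"z":0,"ax":0,"ay":0,"az":1.107},
  ],
)

```text
t: 1.1
tool_pos: [0.4566, 0.1835, 0.4046]
orientation: [-1.975, -2.443, -0.0]
force: [0.6, 0.5, 0.0]
opening: 0.0216
gripper_force: 0.0
```

```bash
python3 - <<'E'
from h import *
s=read_state();print(s["t"],s["tool_pos"],s["q"],s["opening"])
print(togo((.5944,.0058,.404),(-.21,.98)))
E
```

```text
1.1 [0.45657471 0.18346054 0.40458024] [ 2.77786774e-01 -1.65273451e-01  1.78070792e+00  1.14992159e-04
  1.52612192e+00  6.68376218e-02] 0.021585974722298583
(array([-0.2026,  0.0976,  0.0006]), array([[ 0.0000e+00, -1.0000e-04, -1.0000e-04],
       [-2.0000e-04, -0.0000e+00,  3.1414e+00]]))
```

Request:
carry_out(
  targets=[
    {"hand":22,"x":-0.2026,"y":0.0976,"z":0,"ax":0,"ay":0,"az":0},
    {"hand":22,"x":-0.2026,"y":0.0976,"z":0,"ax":0,"ay":0,"az":0},
    {"hand":22,"x":-0.2026,"y":0.0976,"z":0,"ax":0,"ay":0,"az":0},
    {"hand":22,"x":-0.2026,"y":0.0976,"z":0,"ax":0,"ay":0,"az":0},
    {"hand":22,"x":-0.2026,"y":0.0976,"z":0,"ax":0,"ay":0,"az":0},
    {"hand":22,"x":-0.2026,"y":0.0976,"z":0,"ax":0,"ay":0,"az":0},
    {"hand":22,"x":-0.2026,"y":0.0976,"z":0.04,"ax":0,"ay":0,"az":0},
    {"hand":22,"x":-0.2026,"y":0.0976,"z":0.08,"ax":0,"ay":0,"az":0},
  ],
)

```text
t: 2.1
tool_pos: [0.5932, 0.0092, 0.3247]
orientation: [1.972, 2.444, 0.002]
force: [0.5, -0.0, -0.5]
opening: 0.0205
gripper_force: 0.0
```

```bash
python3 - <<'E'
from h import *
s=read_state();print(s["t"],s["tool_pos"])
print(togo((.5944,.0058,.266),(-.21,.98)))
a,_=read_camera("top");b,_=read_camera("scene");cv2.imwrite("pics/t1.png",a);cv2.imwrite("pics/s1.png",b)
print("tips",proj("scene",[s["tool_pos"]-np.array([0,0,.186])]))
o=np.hstack([cv2.resize(a[150:285,220:370],(400,360)),cv2.resize(b[190:325,245:395],(400,360))]);cv2.imwrite("pics/c2.png",o)
E
```

```text
2.1 [0.59322198 0.00919406 0.32466244]
(array([-0.0036,  0.0003,  0.0587]), array([[ 1.8000e-03,  2.0000e-04,  1.8000e-03],
       [-3.0000e-04,  2.9000e-03, -3.1398e+00]]))
tips [[291.12695103 242.65664673]]
```

View pics/c2.png

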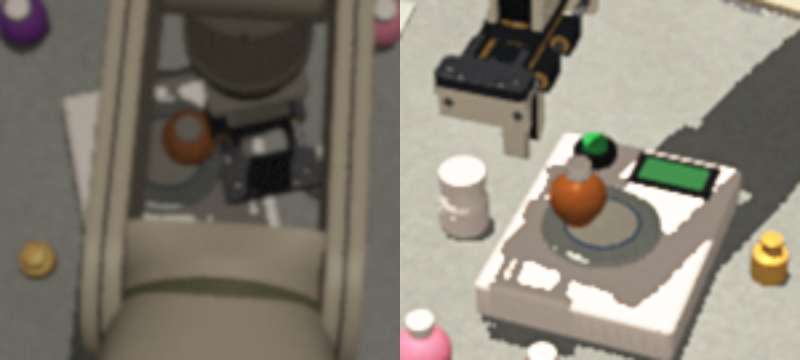

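The fingers hang beside the bottle on the jar side, in line with the pan centre and with a clear path down. I'll lower them and approach slowly.

Request:
carry_out(
  targets=[
    {"hand":22,"x":0,"y":0,"z":0.03,"ax":0,"ay":0,"az":0},
    {"hand":22,"x":0,"y":0,"z":0.058,"ax":0,"ay":0,"az":0},
    {"hand":22,"x":0,"y":0,"z":0.058,"ax":0,"ay":0,"az":0},
    {"hand":22,"x":0.004,"y":0,"z":0.058,"ax":0,"ay":0,"az":0},
    {"hand":22,"x":0.008,"y":0,"z":0.058,"ax":0,"ay":0,"az":0},
    {"hand":22,"x":0.012,"y":0,"z":0.058,"ax":0,"ay":0,"az":0},
    {"hand":22,"x":0.015,"y":0,"z":0.058,"ax":0,"ay":0,"az":0},
    {"hand":22,"x":0.015,"y":0,"z":0.058,"ax":0,"ay":0,"az":0},
  ],
)

```text
t: 3.2
tool_pos: [0.5905, 0.0226, 0.2668]
orientation: [1.975, 2.443, 0.0]
force: [0.4, 0.4, -0.0]
opening: 0.0206
gripper_force: 0.0
```

```bash
python3 - <<'E'
from h import *
a,_=read_camera("top");b,_=read_camera("scene");cv2.imwrite("pics/t2.png",a);cv2.imwrite("pics/s2.png",b)
s=read_state();print(s["t"],s["tool_pos"],s["force"])
R=cv2.Rodrigues(s["orientation"])[0];print(np.round(R[:,0],3))
print(amber("top",a,(260,340,170,240)),amber("scene",b,(290,350,225,300)))
for n in ("top","scene"):
  i=cv2.imread(f"pics/{n}0.png");print(amber(n,i,(260,340,170,240) if n=="top" else (290,350,225,300)))
o=np.hstack([cv2.resize(a[170:250,250:340],(400,356),interpolation=2),cv2.resize(b[215:295,280:370],(400,356),interpolation=2)]);cv2.imwrite("pics/c3.png",o)
E
```

```text
3.3 [0.59050739 0.02232352 0.26671201] [ 0.35805869 -0.20974669  0.38399387]
[-0.209  0.978 -0.   ]
(array([282, 193,  12,  18, 101]), array([286.59405941, 204.31683168])) (array([301, 255,  21,  20, 305]), array([310.95081967, 264.36393443]))
(array([282, 194,  18,  17, 151]), array([291.09271523, 204.56291391]))
(array([302, 256,  20,  19, 285]), array([311.2       , 264.66315789]))
```

View pics/c3.png

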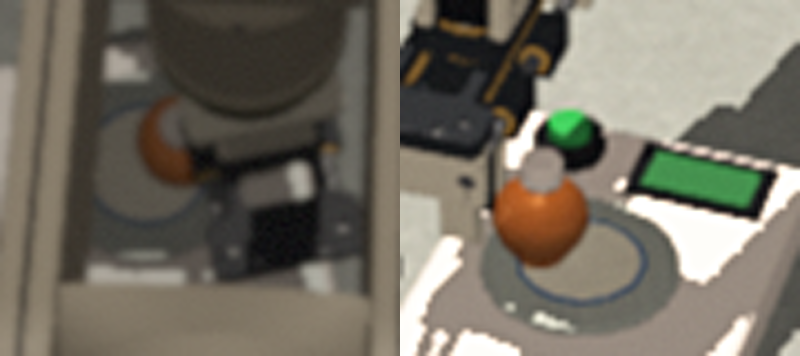

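The fingers are lowered about 8 mm short of the belly, and the bottle is untouched. I'll fit the ring and belly numerically in both views.

```bash
cat >> h.py <<'E'
from scipy.optimize import least_squares
CAM={n:camera_params(n) for n in("top","scene")}
def rays(n,uv,z):
    p=CAM[n];R=cv2.Rodrigues(np.array(p["rotation"]))[0];t=np.array(p["position"])
    d=np.c_[(uv[:,0]-p["cx"])/p["fx"],-(uv[:,1]-p["cy"])/p["fy"],-np.ones(len(uv))]@R.T
    return (t+d*((z-t[2])/d[:,2])[:,None])[:,:2]
def ring(n,im,c0=(.579,.078)):
    f=im.astype(int);vs,us=np.mgrid[0:480,0:640]
    uv=np.c_[us.ravel(),vs.ravel()].astype(float);P=rays(n,uv,.07)
    r=np.hypot(*(P-c0).T);bl=(f[...,0]-f[...,2]).ravel();k=(abs(r-.031)<.006)
    k&=(bl>12);P=P[k]
    g=least_squares(lambda c:np.hypot(P[:,0]-c[0],P[:,1]-c[1])-.031,c0,loss="soft_l1",f_scale=.001);return g.x,k.sum()
def belly(n,im,box):
    """silhouette: amber bbox edges -> world, by fit of a belly model (r=24mm, z .09-.097)"""
    (u,v,w,h,a),_=amber(n,im,box);a=np.linspace(0,2*np.pi,90)
    C=[(r,z) for r,z in((.024,.090),(.024,.097),(.020,.104),(.020,.083))]
    def f(c):
        q=proj2(n,np.concatenate([np.c_[c[0]+r*np.cos(a),c[1]+r*np.sin(a),0*a+z] for r,z in C]))
        return [q[:,0].min()-u+.5,q[:,0].max()-(u+w-.5),q[:,1].max()-(v+h-.5)]
    g=least_squares(f,(.58,.07),diff_step=1e-3);return g.x,np.round(g.fun,2)
def proj2(name,P):
    p=CAM[name];R=cv2.Rodrigues(np.array(p["rotation"]))[0];c=(P-p["position"])@R
    return np.c_[p["cx"]+p["fx"]*c[:,0]/-c[:,2],p["cy"]-p["fy"]*c[:,1]/-c[:,2]]
E
python3 - <<'E'
from h import *
for n,f in(("top","top0"),("scene","scene0"),("scene","s1"),("scene","s2")):
    im=cv2.imread(f"pics/{f}.png");print(f,ring(n,im),belly(n,im,(260,340,170,240) if n=="top" else (290,350,225,300)))
E
```

```text
top0 (array([0.579, 0.078]), np.int64(0)) (array([0.58869962, 0.05874344]), array([-1.75,  1.76, -0.01]))
scene0 (array([0.57804983, 0.07515332]), np.int64(33)) (array([0.58824128, 0.05758804]), array([-1.02,  1.02, -0.05]))
s1 (array([0.57898283, 0.07474958]), np.int64(36)) (array([0.58886159, 0.05669014]), array([-0.52,  0.52, -0.02]))
s2 (array([0.5789158 , 0.07485873]), np.int64(35)) (array([0.58886159, 0.05669014]), array([-0.52,  0.52, -0.02]))
```

Request:
carry_out(
  targets=[
    {"hand":22,"x":0.003,"y":0,"z":0,"ax":0,"ay":0,"az":0},
    {"hand":22,"x":0.005,"y":0,"z":0,"ax":0,"ay":0,"az":0},
    {"hand":22,"x":0.007,"y":0,"z":0,"ax":0,"ay":0,"az":0},
    {"hand":22,"x":0.009,"y":0,"z":0,"ax":0,"ay":0,"az":0},
    {"hand":22,"x":0.011,"y":0,"z":0,"ax":0,"ay":0,"az":0},
    {"hand":22,"x":0.013,"y":0,"z":0,"ax":0,"ay":0,"az":0},
    {"hand":22,"x":0.015,"y":0,"z":0,"ax":0,"ay":0,"az":0},
    {"hand":22,"x":0.017,"y":0,"z":0,"ax":0,"ay":0,"az":0},
  ],
)

```text
t: 4.3
tool_pos: [0.5869, 0.0391, 0.2667]
orientation: [-1.975, -2.443, 0.0]
force: [-0.9, 0.6, -0.8]
opening: 0.0203
gripper_force: 0.1
```

```bash
cat > m.py <<'E'
import sys
from h import *
k=sys.argv[1]
a,_=read_camera("top");b,_=read_camera("scene");cv2.imwrite(f"pics/t{k}.png",a);cv2.imwrite(f"pics/s{k}.png",b)
s=read_state();p=s["tool_pos"];print(s["t"],p,s["force"],s["opening"])
d=np.array([-.209,.978]);print("tcp along",d@p[:2],"lat",np.array([.978,.209])@p[:2])
print(amber("scene",b,(290,350,225,300)),belly("scene",b,(290,350,225,300)))
o=np.hstack([cv2.resize(a[170:250,250:340],(400,356),interpolation=2),cv2.resize(b[215:295,280:370],(400,356),interpolation=2)]);cv2.imwrite(f"pics/c{k}.png",o)
E
python3 m.py 4
```

```text
4.4 [0.58694222 0.03917979 0.26673924] [0.6727951  0.34811758 0.34736872] 0.020613355755445407
tcp along -0.08435308551306234 lat 0.5822180648917455
(array([307, 256,  21,  20, 297]), array([316.61616162, 265.24579125])) (array([0.58507047, 0.06956561]), array([-0.55,  0.55, -0.03]))
```

Request:
carry_out(
  targets=[
    {"hand":22,"x":0.001,"y":0,"z":0,"ax":0,"ay":0,"az":0},
    {"hand":22,"x":0.0025,"y":0,"z":0,"ax":0,"ay":0,"az":0},
    {"hand":22,"x":0.004,"y":0,"z":0,"ax":0,"ay":0,"az":0},
    {"hand":22,"x":0.0055,"y":0,"z":0,"ax":0,"ay":0,"az":0},
    {"hand":22,"x":0.0065,"y":0,"z":0,"ax":0,"ay":0,"az":0},
    {"hand":22,"x":0.0065,"y":0,"z":0,"ax":0,"ay":0,"az":0},
  ],
)

```text
t: 5.15
tool_pos: [0.5856, 0.0454, 0.2667]
orientation: [-1.975, -2.443, 0.0]
force: [-0.4, -0.1, 0.6]
opening: 0.0203
gripper_force: 0.0
```

```bash
python3 m.py 5
```

```text
5.25 [0.58559643 0.04533711 0.26669176] [-0.09993736  0.48940641  1.33302649] 0.0205087305759117
tcp along -0.07804995699853917 lat 0.5821887631037336
(array([309, 257,  22,  20, 297]), array([319.44781145, 265.97306397])) (array([0.58522715, 0.07590438]), array([-0.08,  0.08, -0.  ]))
```

View pics/c5.png

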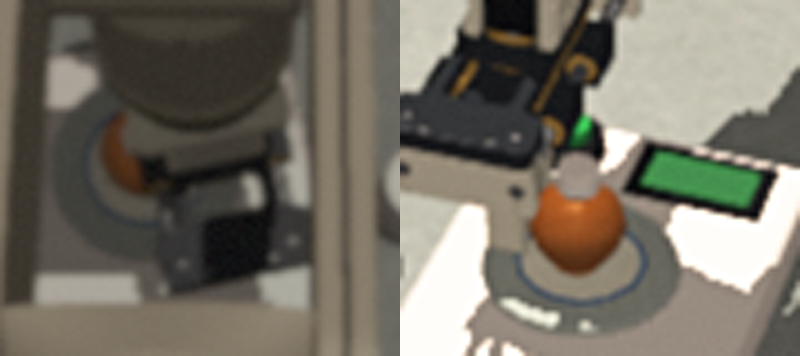

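Request:
carry_out(
  targets=[
    {"hand":22,"x":-0.004,"y":0,"z":0,"ax":0,"ay":0,"az":0},
    {"hand":22,"x":-0.015,"y":0,"z":0,"ax":0,"ay":0,"az":0},
    {"hand":22,"x":-0.03,"y":0,"z":-0.02,"ax":0,"ay":0,"az":0},
    {"hand":22,"x":-0.06,"y":0,"z":-0.08,"ax":0,"ay":0,"az":0},
    {"hand":22,"x":-0.12,"y":0,"z":-0.1,"ax":0,"ay":0,"az":0},
    {"hand":0,"x":-0.18,"y":0,"z":-0.1,"ax":0,"ay":0,"az":0},
    {"hand":0,"x":-0.24,"y":0,"z":-0.1,"ax":0,"ay":0,"az":0},
    {"hand":0,"x":-0.28,"y":0,"z":-0.1,"ax":0,"ay":0,"az":0},
  ],
)

```text
t: 6.25
tool_pos: [0.644, -0.2328, 0.3687]
orientation: [1.977, 2.439, 0.0]
force: [0.6, 0.2, 0.2]
opening: 0.0007
gripper_force: 0.0
```

```bash
python3 m.py 6; python3 - <<'E'
from h import *
a=cv2.imread("pics/t6.png");b=cv2.imread("pics/s6.png")
for n,i in(("scene",b),("top",a)): print(ring(n,i))
o=np.hstack([cv2.resize(a[175:241,250:316],(400,400),interpolation=2),cv2.resize(b[235:295,290:350],(400,400),interpolation=2)]);cv2.imwrite("pics/d6.png",o)
E
```

```text
6.35 [ 0.64376986 -0.23419319  0.36808218] [-0.94853317 -0.25680903  0.35292829] 0.0004674379504480213
tcp along -0.36358884268967534 lat 0.5806605459365897
(array([310, 257,  20,  20, 288]), array([319.46875   , 266.14583333])) (array([0.58509835, 0.07582774]), array([-1.08,  1.08, -0.05]))
(array([0.57861779, 0.07460286]), np.int64(37))
(array([0.579, 0.078]), np.int64(0))
```

View pics/d6.png

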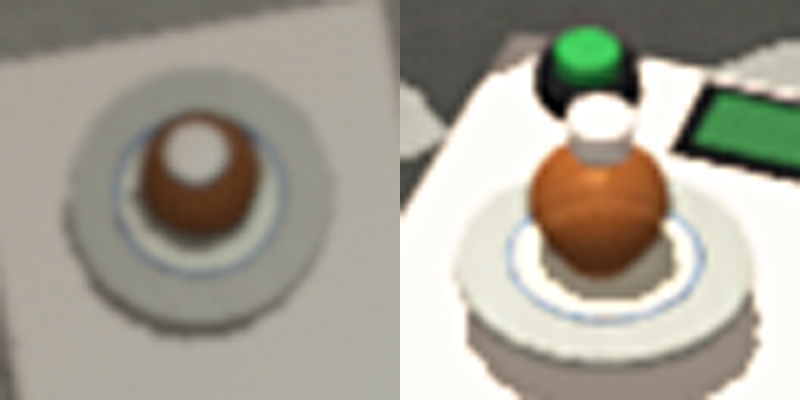

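```bash
python3 - <<'E'
from h import *
T=lambda x,y:np.array([[250+x/6.06-.4,175+y/6.06-.4]]);S=lambda x,y:np.array([[290+(x-400)/6.667-.4,235+y/6.667-.4]])
r=lambda a:np.round(a[0]*1000,1)
print("top ring",r(rays("top",T(200,190),.07)),"pan",r(rays("top",T(200,195),.07)),"belly",r(rays("top",T(200.5,175),.0935)),"cap",r(rays("top",T(197,153),.13)))
print("scene cap",r(rays("scene",S(600.5,113),.13)),"key",r(rays("scene",S(589,49),.059)))
print("key top img",r(rays("top",T(0,0),.059)))
# predicted appearance if bottle axis at c, pan at p
a=np.linspace(0,2*np.pi,200)
def box(n,c,rr,z,inv):
    q=proj2(n,np.c_[c[0]+rr*np.cos(a),c[1]+rr*np.sin(a),0*a+z])
    q=(q+.4-inv[0])*inv[1]+inv[2];return np.round([q[:,0].min(),q[:,0].max(),q[:,1].min(),q[:,1].max()])
it=(np.array([250,175]),6.06,np.array([0,0]));is_=(np.array([290,235]),6.667,np.array([400,0]))
c=(.5785,.0768)
for n,i in(("top",it),("scene",is_)):
    print(n,"ring",box(n,c,.031,.07,i),"pan",box(n,c,.05,.07,i),"belly",box(n,c,.024,.0935,i),"cap",box(n,c,.011,.13,i))
E
```

```text
top ring [580.   77.8] pan [578.   77.8] belly [580.1  76.3] cap [579.4  75.6]
scene cap [579.   72.1] key [470.4   7.4]
key top img [658.  155.5]
top ring [120. 285. 114. 274.] pan [ 70. 335.  65. 324.] belly [134. 264. 116. 243.] cap [163. 224. 125. 185.]
scene ring [517. 704. 199. 321.] pan [459. 762. 163. 361.] belly [538. 685. 158. 252.] cap [580. 648.  96. 138.]
```

The bottle is upright inside the ring: in the top view the belly is centred at (200,175) and the pan at (200,193), which fits after parallax. The offset is about 2.5 mm toward -y, within the 6 mm limit. Next, the key at about (0.4735, 0.0115).

```bash
python3 - <<'E'
from h import *
s=read_state();print(s["t"],s["q"],s["tool_pos"])
R=cv2.Rodrigues(s["orientation"])[0]
t,a=togo((.4735,.0115,.368),(.85,.52));print(t,a)
E
```

```text
6.35 [-4.23319817e-01  3.75573428e-01  1.26865380e+00 -1.39989468e-03
  1.49542656e+00 -6.28891638e-01] [ 0.64376986 -0.23419319  0.36808218]
[ 0.2753 -0.1165 -0.0006] [[ 2.0000e-03  1.5000e-03  1.2274e+00]
 [-1.7000e-03  2.2000e-03 -1.9141e+00]]
```

Request:
carry_out(
  targets=[
    {"hand":0,"x":0.2753,"y":-0.1165,"z":0,"ax":0,"ay":0,"az":1.227},
    {"hand":0,"x":0.2753,"y":-0.1165,"z":0,"ax":0,"ay":0,"az":1.227},
    {"hand":0,"x":0.2753,"y":-0.1165,"z":0,"ax":0,"ay":0,"az":1.227},
    {"hand":0,"x":0.2753,"y":-0.1165,"z":0,"ax":0,"ay":0,"az":1.227},
    {"hand":0,"x":0.2753,"y":-0.1165,"z":0,"ax":0,"ay":0,"az":1.227},
    {"hand":0,"x":0.2753,"y":-0.1165,"z":0,"ax":0,"ay":0,"az":1.227},
    {"hand":0,"x":0.2753,"y":-0.1165,"z":0,"ax":0,"ay":0,"az":1.227},
    {"hand":0,"x":0.2753,"y":-0.1165,"z":0,"ax":0,"ay":0,"az":1.227},
  ],
)

```text
t: 7.35
tool_pos: [0.4726, 0.0164, 0.368]
orientation: [3.021, 0.862, 0.003]
force: [-0.4, -0.2, 0.1]
opening: 0.0006
gripper_force: 0.0
```

```bash
python3 - <<'E'
from h import *
print(togo((.4735,.0115,.250),(.85,.52)),read_state()["tool_pos"])
E
```

```text
(array([-0.002 ,  0.0045,  0.118 ]), array([[ 9.0000e-04, -1.4000e-03,  6.8000e-03],
       [ 2.2000e-03,  1.5000e-03, -3.1348e+00]])) [0.47256413 0.01640311 0.3680089 ]
```

Request:
carry_out(
  targets=[
    {"hand":0,"x":0,"y":0,"z":0.04,"ax":0,"ay":0,"az":0},
    {"hand":0,"x":0,"y":0,"z":0.08,"ax":0,"ay":0,"az":0},
    {"hand":0,"x":0,"y":0,"z":0.11,"ax":0,"ay":0,"az":0},
    {"hand":0,"x":0,"y":0,"z":0.11,"ax":0,"ay":0,"az":0},
    {"hand":0,"x":0,"y":0,"z":0.11,"ax":0,"ay":0,"az":0},
  ],
)

```text
t: 7.98
tool_pos: [0.4733, 0.0161, 0.2584]
orientation: [3.021, 0.862, 0.003]
force: [0.0, -0.2, 0.1]
opening: 0.0005
gripper_force: 0.0
```

```bash
python3 - <<'E'
from h import *
a,_=read_camera("top");b,_=read_camera("scene");cv2.imwrite("pics/t7.png",a);cv2.imwrite("pics/s7.png",b)
s=read_state();print(togo((.4735,.0115,.245),(.85,.52),s),s["tool_pos"],s["force"])
o=np.hstack([cv2.resize(a[200:290,270:360],(400,400),interpolation=2),cv2.resize(b[215:295,280:360],(400,400),interpolation=2)]);cv2.imwrite("pics/d7.png",o)
E
```

```text
(array([-0.0026,  0.0039,  0.0138]), array([[ 1.9000e-03, -2.6000e-03,  6.3000e-03],
       [ 4.1000e-03,  3.0000e-03, -3.1353e+00]])) [0.47363825 0.01617016 0.25882196] [-0.12789306 -0.17349662 -0.11272284]
```

View pics/d7.png

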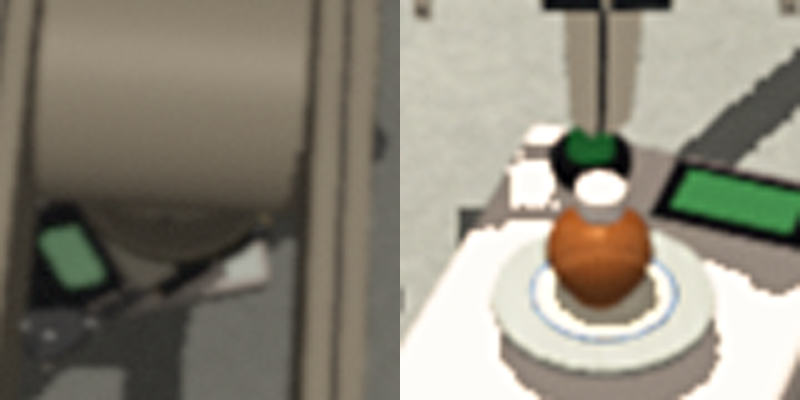

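The fingertips hang about 4 mm to the right of the key's centre, which matches the shift I computed. I'll correct it and press gradually.

Request:
carry_out(
  targets=[
    {"hand":0,"x":-0.0026,"y":0.0039,"z":0,"ax":0,"ay":0,"az":0},
    {"hand":0,"x":-0.0026,"y":0.0039,"z":0.005,"ax":0,"ay":0,"az":0},
    {"hand":0,"x":-0.0026,"y":0.0039,"z":0.01,"ax":0,"ay":0,"az":0},
    {"hand":0,"x":-0.0026,"y":0.0039,"z":0.014,"ax":0,"ay":0,"az":0},
    {"hand":0,"x":-0.0026,"y":0.0039,"z":0.0165,"ax":0,"ay":0,"az":0},
    {"hand":0,"x":-0.0026,"y":0.0039,"z":0.018,"ax":0,"ay":0,"az":0},
    {"hand":0,"x":-0.0026,"y":0.0039,"z":0.018,"ax":0,"ay":0,"az":0},
  ],
)

```text
t: 8.95
tool_pos: [0.4733, 0.0116, 0.2434]
orientation: [3.021, 0.861, 0.0]
force: [-23.7, 0.3, 50.8]
opening: 0.0005
gripper_force: 25.4
```

```bash
python3 - <<'E'
from h import *
b,_=read_camera("scene");cv2.imwrite("pics/s8.png",b)
s=read_state();print(s["tool_pos"],s["force"],s["wrist_torque"],s["t"])
cv2.imwrite("pics/d8.png",cv2.resize(b[195:285,270:390],(800,600),interpolation=2))
E
```

```text
[0.47324646 0.01159988 0.24342707] [-24.28720065   0.85250999  50.89614811] [ 0.03712507  4.60756009 -0.00835878] 9.0
```

View pics/d8.png

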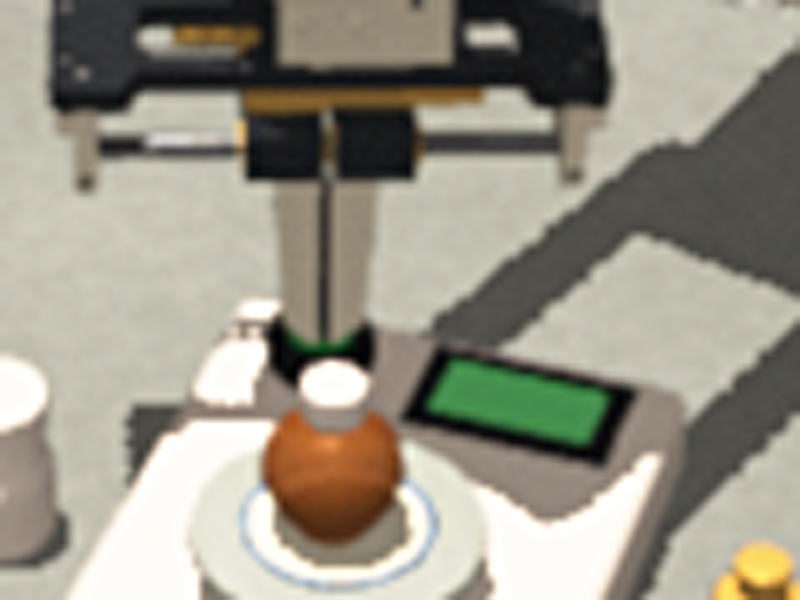

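```bash
python3 - <<'E'
from h import *
def green(im,d):
    h=cv2.cvtColor(im,cv2.COLOR_BGR2HSV);m=(h[...,0]>45)&(h[...,0]<80)&(h[...,1]>90)
    m[:, :305]=0;m[:,330:]=0;m[:225]=0;m[262:]=0
    v,u=np.nonzero(m);p=CAM["scene"];R=cv2.Rodrigues(np.array(p["rotation"]))[0]
    c=np.c_[(u-p["cx"])/p["fx"],-(v-p["cy"])/p["fy"],-np.ones(len(u))]*d[v,u][:,None]
    P=c@R.T+p["position"];return len(u),np.round(np.percentile(P,[10,50,90],axis=0),4).tolist()
print(green(cv2.imread("pics/scene0.png"),np.load("pics/scene0.npy")))
b,d=read_camera("scene");print(green(b,d))
d0=np.load("pics/scene0.npy")
for f in("scene0","s6","s7"):
  print(f,green(cv2.imread(f"pics/{f}.png"),d0)[0])
E
```

```text
(75, [[0.4717, 0.0035, 0.056], [0.4799, 0.0125, 0.0627], [0.4863, 0.0204, 0.0668]])
(21, [[0.4794, 0.0035, 0.0543], [0.4847, 0.015, 0.0564], [0.4885, 0.0222, 0.059]])
scene0 75
s6 84
s7 64
```

Depth puts the key's top near 62 mm at rest and 57 mm now, so the hard contact is the key's end stop. I'll release and back off.

Request:
carry_out(
  targets=[
    {"hand":0,"x":0,"y":0,"z":-0.003,"ax":0,"ay":0,"az":0},
    {"hand":0,"x":0,"y":0,"z":-0.01,"ax":0,"ay":0,"az":0},
    {"hand":0,"x":0,"y":0,"z":-0.04,"ax":0,"ay":0,"az":0},
    {"hand":0,"x":0,"y":0,"z":-0.09,"ax":0,"ay":0,"az":0},
    {"hand":0,"x":0,"y":0,"z":-0.12,"ax":0,"ay":0,"az":0},
    {"hand":0,"x":0,"y":0,"z":-0.12,"ax":0,"ay":0,"az":0},
    {"hand":0,"x":0,"y":0,"z":-0.12,"ax":0,"ay":0,"az":0},
  ],
)

```text
t: 9.93
tool_pos: [0.4722, 0.0117, 0.3573]
orientation: [-3.021, -0.86, 0.003]
force: [0.5, 0.3, -0.3]
opening: 0.0006
gripper_force: 0.0
```

```bash
python3 - <<'E'
from h import *
b,d=read_camera("scene");cv2.imwrite("pics/s9.png",b);s=read_state();print(s["t"],s["force"],s["tool_pos"])
def green(im,d):
    h=cv2.cvtColor(im,cv2.COLOR_BGR2HSV);m=(h[...,0]>45)&(h[...,0]<80)&(h[...,1]>90)
    m[:, :305]=0;m[:,330:]=0;m[:225]=0;m[262:]=0
    v,u=np.nonzero(m);p=CAM["scene"];R=cv2.Rodrigues(np.array(p["rotation"]))[0]
    c=np.c_[(u-p["cx"])/p["fx"],-(v-p["cy"])/p["fy"],-np.ones(len(u))]*d[v,u][:,None]
    P=c@R.T+p["position"];return len(u),np.round(np.percentile(P,[10,50,90],axis=0),4).tolist(),v.min(),v.max()
print(green(b,d),amber("scene",b,(290,350,225,300)),ring("scene",b))
i=cv2.imread("pics/s6.png");print(amber("scene",i,(290,350,225,300)))
E
```

```text
9.975 [ 0.43553763 -0.4547992  -0.16867   ] [0.47196806 0.011708   0.35685672]
(77, [[0.4729, 0.0031, 0.0557], [0.481, 0.0125, 0.063], [0.4872, 0.0211, 0.0663]], np.int64(240), np.int64(248)) (array([310, 257,  20,  20, 294]), array([319.45578231, 265.99319728])) (array([0.57857677, 0.07465814]), np.int64(38))
(array([310, 257,  20,  20, 288]), array([319.46875   , 266.14583333]))
```

```bash
python3 - <<'E'
from h import *
im=cv2.imread("pics/scene0.png").astype(int);d=np.load("pics/scene0.npy")
p=CAM["scene"];R=cv2.Rodrigues(np.array(p["rotation"]))[0]
v,u=np.mgrid[225:320,285:360];c=np.stack([(u-p["cx"])/p["fx"],-(v-p["cy"])/p["fy"],-np.ones(u.shape)],-1)*d[225:320,285:360,None]
P=c@R.T+p["position"]
print("pan z",np.median(P[280-225:286-225,318-285:330-285,2]),"housing z",np.median(P[300-225:304-225,305-285:310-285,2]),P[302-225,307-285])
s=im[225:320,285:360].sum(-1)
for r in range(10,30):print(r+225,[(int(1000*P[r,k,2]),int(s[r,k]),) for k in range(22,44,2)])
E
```

```text
pan z 0.07224697958825488 housing z 0.044223717377795735 [0.64947429 0.08249303 0.04431492]
235 [(1, 543), (-1, 538), (3, 555), (2, 540), (2, 543), (0, 536), (3, 547), (0, 552), (4, 558), (4, 544), (2, 546)]
236 [(6, 541), (2, 541), (0, 552), (1, 546), (2, 536), (4, 526), (1, 543), (2, 546), (-3, 548), (3, 538), (3, 548)]
237 [(-1, 535), (1, 548), (2, 545), (5, 543), (0, 535), (0, 541), (3, 552), (1, 544), (2, 552), (2, 544), (3, 547)]
238 [(1, 529), (1, 534), (0, 530), (1, 535), (1, 543), (0, 552), (1, 560), (4, 543), (4, 555), (0, 545), (0, 547)]
239 [(2, 565), (0, 549), (-2, 536), (3, 533), (0, 497), (66, 475), (65, 473), (4, 530), (1, 559), (5, 551), (2, 538)]
240 [(45, 716), (45, 732), (44, 703), (38, 546), (63, 391), (62, 339), (65, 350), (64, 465), (3, 526), (-3, 565), (2, 535)]
241 [(47, 755), (42, 761), (44, 751), (56, 433), (64, 341), (65, 339), (65, 331), (68, 368), (58, 384), (3, 564), (7, 544)]
242 [(41, 753), (43, 760), (58, 630), (54, 230), (62, 350), (64, 346), (66, 342), (64, 339), (64, 193), (55, 486), (3, 548)]
243 [(40, 751), (45, 758), (57, 314), (54, 171), (64, 
[... 767 characters left out ...]
57, 109), (56, 80), (49, 44), (49, 157), (47, 747)]
250 [(129, 744), (132, 750), (131, 751), (133, 756), (130, 762), (55, 151), (51, 81), (49, 55), (52, 14), (42, 286), (45, 761)]
251 [(129, 740), (133, 751), (129, 749), (131, 753), (133, 765), (49, 166), (49, 11), (48, 10), (48, 34), (42, 579), (47, 758)]
252 [(128, 712), (131, 758), (134, 754), (132, 759), (131, 737), (48, 104), (46, 45), (41, 184), (42, 285), (40, 756), (44, 753)]
253 [(126, 583), (130, 728), (131, 752), (131, 746), (131, 533), (44, 189), (46, 408), (45, 714), (42, 715), (44, 760), (44, 747)]
254 [(120, 433), (125, 527), (129, 639), (129, 572), (129, 372), (113, 486), (48, 744), (43, 765), (45, 760), (46, 751), (43, 747)]
```

Correcting for the 2 mm depth bias, the key's top is at about 62 mm and the collar at about 53 mm. The fingers stopped at 57 mm with 50 N, so the key was on its stop. The key is up again and the bottle hasn't moved.

```bash
python3 -c "
from plant import robot
print(robot.close_job())"
```

```text
the job is handed in; nothing more can be done
None
```

The job is handed in, with no verdict returned: I nudged the bottle upright into the ring, about 2.5 mm off centre by my camera estimate; I then pressed the green key until it stopped (about 50 N, inferred to be its end stop) and released it, and the last image shows the key up and the bottle unmoved.

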